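Find and open the organiser's empty compartment

ROBOT

A 6-joint arm with a two-finger parallel gripper is mounted at the origin on the work surface. World frame = base frame: x ahead of the robot, y to its left, z up, the work surface at z = 0. Lengths are in m, angles in rad, forces in N, time in s.
With the tool pointing down it reaches from about 0.35 to 0.95 m from the base axis. Payload 17.4 kg.
Tool frame: the origin (TCP) lies at the very end of the fingers, on their centre line; the grasp point (between the pads) lies 19 mm behind it; z points along the fingers, y is the direction in which the jaws open and shut (so a half turn about z gives the same grasp; the last joint's range is limited). The gripper opens to 93 mm and grips with 3 to 60 N. Pads are 15 mm wide; open, the fingers measure 128 mm over their backs; the gripper's body (75 mm by 188 mm) begins 65 mm behind the grasp point.
Start: joints at [1.217, 0.116, 1.442, -0, 1.584, -0.038], TCP at [0.21, 0.642, 0.219] pointing down, gripper open.
Joint ranges: [-2.83, 2.83], [-0.83, 2.19], [0.07, 2.5], [-1.14, 4.28], [0.01, 3], [-2.97, 2.97]. Speed limits (rad/s): [1.89, 1.89, 2.22, 3.14, 3.14, 3.14].

INTERFACE

Orientations are given as a rotation vector (axis times angle).
In Python, from station import ctrl gives the robot as it stands.
- The arm moves only by the tool jog_arm, never from a script. Its arguments are lists of equal length, an entry for each row: "claw": the finger opening in m, from 0 to 0.093; "xyz": the shift along the world's x, y, z in m, a list of three; "twist": the turn, a rotation vector about the world's x, y, z in degrees, a list of three. A call has 1 to 10 rows; each row is the pose to reach, as a shift and turn from the pose commanded when the call began; what a row does not reach only later rows make up. A row lasts 1/8 s, in which the tool goes at most 62.5 mm and 10.7 degrees, less where a joint would pass 70% of its speed; a pose out of reach is approached as far as the arm can. A call with a gripper value outside its range is refused whole. The fingers move at their own pace and stop on an object; "grip_force" is the grip in N (left out, the last holds). Time passes only in rows, so rows that repeat a pose let the fingers close. It gives the time, the measured TCP pose, the force and the opening at its end, in the units of the state.
- ctrl.state(): the state, without advancing time (a new reading comes with each control period).
- ctrl.read_camera(name): name is "scene" or "side" or "wrist"; returns the picture (400x640x3 uint8, red, green, blue); there is no depth.
- ctrl.calibration(name): a dict with "fx", "fy", "cx", "cy" (pixels), "R" (3x3) and "t" (3): a world point X has camera coordinates R X + t; the wrist camera has in their place "hand_eye" (4x4, takes a point from camera to tool coordinates, whose origin is the TCP and whose axes are the flange's). Camera axes: x right, y down, z forward; pixel columns grow to the right and rows downward; lengths in m; the calibration is good to about 2 mm. A picture is of the moment at which its call begins: read the wrist's pose just before it. calibration takes no time and is no camera call.
- ctrl.sign_off(): hands the job in, once; it reports no verdict.
Trained networks look in the newest picture that a camera, given by its name, has taken for a name from the list of things; names that differ only in an ending like _2 or _b are one class to them, and where a whole thing is asked for, a point or a joint stands for the part that bears it (a point fixed in the world has none). Each returns a list of dicts, best first, with "conf" (0 to 1); they miss things now and then, are a little off and sometimes report something else, mostly with a low value. They report only what shows in the picture. A call takes as long as a camera call.
- ctrl.search_frame(query, camera): "point" ([column, row] in pixels, amid what is visible of it).
The state is a dict: "clock": time; "qpos": joint angles; "joint_vel": joint speeds; "joint_torque": joint torques, N m; "ee_pos": TCP position; "orientation": TCP orientation; "force": force on the tool from outside, world axes, zero at the start; "wrist_torque": the same for the moment, N m; "grip_width": finger opening in m.
Only numpy, scipy, OpenCV 4.12 (cv2) and the standard library are available. Lean on these libraries where they do the work, as an engineer would, in place of code of your own. Each camera call takes 0.05 s, during which the arm holds its last target.

TASK

Three of the organiser's four compartments are full and hold their covers firm; the empty one's cover rocks. Press gently on the blue dots until you find the cover that rocks, then push its dotted edge down with the fingertips until that cover is fully open, leave it open and take the hand away. Only push on the covers: do not pinch or lift the raised half, and leave the bottle, jar and mug where they stand.

Things in the scene. Friction and masses are not known exactly. Their poses are not given: they have to be found in the camera images.
- organiser: plywood parts organiser fixed to the desk, 172 (x) x 366 (y) x 80 mm high: four compartments in a row along y, each under an identical white cover, and behind them (+x) a solid ledge 66 mm deep at the same height. Origin on its underside below the pivot line, midway along the row; covers 1 to 4 are centred at x = 0, y = +135, +45, -45, -135 mm. z up; -x is its front, towards the robot.
- tilt1 (a joint): tilt of cover 1 (rad): 0 shut, + front (dotted) edge down, stop at 0.9. Cover 90 (x) x 80 (y) x 6 mm, top 80 mm above the desk, on a pin along y at its middle, 3 mm below the top. Over a full compartment it gives under 0.08 and stands firm; over the empty one it tilts on under 2 to 3 N at the dot and stays where left. Pressed on its back half, any cover gives under 0.08.
- dot1 (a point): centre of the blue dot (18 mm across) on the top face of cover 1, 30 mm in front of the pivot line and 15 mm from the cover's front edge; moves with the cover. The compartment beneath is 92 mm (x) by 84 mm (y) and 74 mm deep, so a finger can follow the sinking edge into it.
- cover1: white cover 1, 90 mm (x) x 80 mm (y) x 6 mm; origin at its centre, on the pivot line; x towards the back edge, y along the pivot, z out of the top face. Front half (-x) with the blue dot sinks, plain back half rises when it opens.
- tilt2 (a joint): tilt of cover 2 (rad): 0 shut, + front (dotted) edge down, stop at 0.9. Cover 90 (x) x 80 (y) x 6 mm, top 80 mm above the desk, on a pin along y at its middle, 3 mm below the top. Over a full compartment it gives under 0.08 and stands firm; over the empty one it tilts on under 2 to 3 N at the dot and stays where left. Pressed on its back half, any cover gives under 0.08.
- dot2 (a point): centre of the blue dot (18 mm across) on the top face of cover 2, 30 mm in front of the pivot line and 15 mm from the cover's front edge; moves with the cover. The compartment beneath is 92 mm (x) by 84 mm (y) and 74 mm deep, so a finger can follow the sinking edge into it.
- cover2: white cover 2, 90 mm (x) x 80 mm (y) x 6 mm; origin at its centre, on the pivot line; x towards the back edge, y along the pivot, z out of the top face. Front half (-x) with the blue dot sinks, plain back half rises when it opens.
- tilt3 (a joint): tilt of cover 3 (rad): 0 shut, + front (dotted) edge down, stop at 0.9. Cover 90 (x) x 80 (y) x 6 mm, top 80 mm above the desk, on a pin along y at its middle, 3 mm below the top. Over a full compartment it gives under 0.08 and stands firm; over the empty one it tilts on under 2 to 3 N at the dot and stays where left. Pressed on its back half, any cover gives under 0.08.
- dot3 (a point): centre of the blue dot (18 mm across) on the top face of cover 3, 30 mm in front of the pivot line and 15 mm from the cover's front edge; moves with the cover. The compartment beneath is 92 mm (x) by 84 mm (y) and 74 mm deep, so a finger can follow the sinking edge into it.
- cover3: white cover 3, 90 mm (x) x 80 mm (y) x 6 mm; origin at its centre, on the pivot line; x towards the back edge, y along the pivot, z out of the top face. Front half (-x) with the blue dot sinks, plain back half rises when it opens.
- tilt4 (a joint): tilt of cover 4 (rad): 0 shut, + front (dotted) edge down, stop at 0.9. Cover 90 (x) x 80 (y) x 6 mm, top 80 mm above the desk, on a pin along y at its middle, 3 mm below the top. Over a full compartment it gives under 0.08 and stands firm; over the empty one it tilts on under 2 to 3 N at the dot and stays where left. Pressed on its back half, any cover gives under 0.08.
- dot4 (a point): centre of the blue dot (18 mm across) on the top face of cover 4, 30 mm in front of the pivot line and 15 mm from the cover's front edge; moves with the cover. The compartment beneath is 92 mm (x) by 84 mm (y) and 74 mm deep, so a finger can follow the sinking edge into it.
- cover4: white cover 4, 90 mm (x) x 80 mm (y) x 6 mm; origin at its centre, on the pivot line; x towards the back edge, y along the pivot, z out of the top face. Front half (-x) with the blue dot sinks, plain back half rises when it opens.
- glue: white glue bottle with a green cap, 44 mm across, 115 mm tall, standing on the desk beyond the organiser's left (+y) end; origin at the centre of its base. Bystander.
- jar: small amber jar with a black lid, 38 mm across, 38 mm tall, standing on the organiser's ledge; origin at the centre of its base. Bystander.
- mug: blue mug, 74 mm across, 85 mm tall, standing on the desk beyond the organiser's right (-y) end; origin at the centre of its base. Bystander.

How it is judged:
By the outcome, as a careful person would: the job done as asked, in the order asked, and still so for the second after the job is handed in, with the robot touching nothing.
It also fails if it takes over 51 s, if anything falls off the work surface, if the arm or the gripper's body presses on something with over 40 N, if the wrist force passes 120 N, or if a joint passes its speed limit or range.

## Working session

There is one attempt and no reset: what is moved stays moved. The work goes in short steps, Python scripts to look and compute and a tool call to move; the robot and the scene stay as the last step left them, time stands still between calls to the robot, and variables do not carry over. Pictures are saved under pics/ and viewed, and the job is handed in when it is done.

Besides the shell and the picture viewer there is one more tool, called by a JSON object that holds its "name" and its "arguments", one argument or row to a line. jog_arm: Moves the arm, as the interface text tells. Its arguments: {"type":"object","properties":{"claw":{"type":"array","items":{"type":"number"}},"xyz":{"type":"array","items":{"type":"array","items":{"type":"number"}}},"twist":{"type":"array","items":{"type":"array","items":{"type":"number"}}},"grip_force":{"type":"number"}},"required":["claw","xyz","twist"]}

```bash
mkdir -p pics; cat > h.py <<'E'
from station import ctrl
import numpy as np, cv2
def snap(n,f):
    im=ctrl.read_camera(n); cv2.imwrite('pics/'+f,im[:,:,::-1]); return im
def plane(n,uv,z):
    c=ctrl.calibration(n); R=np.array(c['R']);t=np.array(c['t'])
    d=R.T@np.array([(uv[0]-c['cx'])/c['fx'],(uv[1]-c['cy'])/c['fy'],1]); o=-R.T@t
    return o+d*(z-o[2])/d[2]
def proj(n,X):
    c=ctrl.calibration(n); p=np.array(c['R'])@X+np.array(c['t'])
    return [c['fx']*p[0]/p[2]+c['cx'],c['fy']*p[1]/p[2]+c['cy']]
E
python3 - <<'E'
from h import *
print({k:np.round(v,3) for k,v in ctrl.state().items()})
for n in('scene','side'):
    snap(n,n+'1.png')
    for q in('dot1','dot2','dot3','dot4'):
        print(n,q,[(np.round(r['point']),round(r['conf'],2),plane(n,r['point'],.08).round(3)) for r in ctrl.search_frame(q,n)[:5]])
E
```

```text
{'clock': np.float64(0.0), 'qpos': array([ 1.217,  0.116,  1.442,  0.   ,  1.584, -0.038]), 'joint_vel': array([-0.001,  0.001, -0.001, -0.001, -0.   , -0.001]), 'joint_torque': array([ 5.0000e-03, -7.2126e+01, -6.2262e+01,  7.8000e-02,  2.4000e-02,
       -0.0000e+00]), 'ee_pos': array([0.21 , 0.641, 0.218]), 'orientation': array([-4.940e-01, -3.102e+00,  2.000e-03]), 'force': array([-0.459, -0.118, -0.547]), 'wrist_torque': array([-0.008,  0.045, -0.013]), 'grip_width': np.float64(0.093)}
scene dot1 [(array([340., 188.]), 0.94, array([0.55 , 0.011, 0.08 ])), (array([352., 214.]), 0.93, array([0.574, 0.092, 0.08 ])), (array([325., 164.]), 0.67, array([ 0.533, -0.074,  0.08 ])), (array([311., 141.]), 0.65, array([ 0.514, -0.164,  0.08 ]))]
scene dot2 [(array([340., 188.]), 0.94, array([0.55 , 0.011, 0.08 ])), (array([352., 214.]), 0.93, array([0.574, 0.092, 0.08 ])), (array([325., 164.]), 0.67, array([ 0.533, -0.074,  0.08 ])), (array([311., 141.]), 0.65, array([ 0.514, -0.164,  0.08 ]))]
scene dot3 [(array([340., 188.]), 0.94, array([0.55 , 0.011, 0.08 ])), (array([352., 214.]), 0.9
[... 731 characters left out ...]
.08 ])), (array([320., 210.]), 0.81, array([ 0.539, -0.005,  0.08 ])), (array([339., 266.]), 0.7, array([ 0.513, -0.18 ,  0.08 ])), (array([316., 185.]), 0.59, array([0.564, 0.097, 0.08 ]))]
side dot3 [(array([328., 235.]), 0.91, array([ 0.524, -0.092,  0.08 ])), (array([320., 210.]), 0.81, array([ 0.539, -0.005,  0.08 ])), (array([339., 266.]), 0.7, array([ 0.513, -0.18 ,  0.08 ])), (array([316., 185.]), 0.59, array([0.564, 0.097, 0.08 ]))]
side dot4 [(array([328., 235.]), 0.91, array([ 0.524, -0.092,  0.08 ])), (array([320., 210.]), 0.81, array([ 0.539, -0.005,  0.08 ])), (array([339., 266.]), 0.7, array([ 0.513, -0.18 ,  0.08 ])), (array([316., 185.]), 0.59, array([0.564, 0.097, 0.08 ]))]
```

View pics/scene1.png

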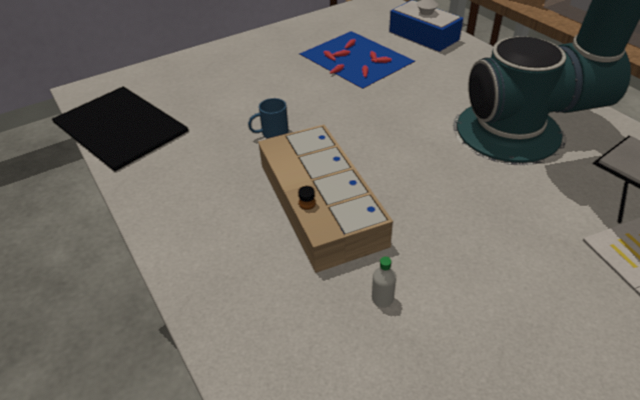

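View pics/side1.png

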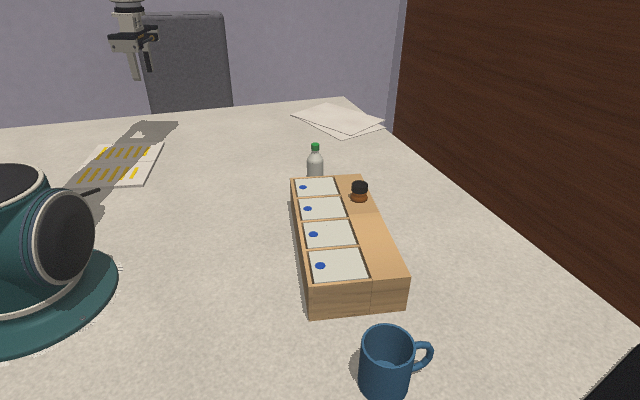

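```bash
python3 - <<'E'
from h import *
# refine dots by colour
for n in('scene','side'):
    im=cv2.imread(f'pics/{n}1.png'); hsv=cv2.cvtColor(im,cv2.COLOR_BGR2HSV)
    m=cv2.inRange(hsv,(95,100,60),(130,255,255)); k,l,s,c=cv2.connectedComponentsWithStats(m)
    for i in range(1,k):
        if s[i,4]>12: print(n,s[i],c[i].round(1),plane(n,c[i],.08).round(4))
# triangulate
A=[(352,214),(340,188),(325,164),(311,141)];B=[(316,185),(320,210),(328,235),(339,266)]
E
```

```text
scene [391  10  72  21 225] [428.4  20.9] [-0.1427 -0.4932  0.08  ]
scene [ 300   32  114   56 2722] [357.2  58.8] [ 0.1925 -0.424   0.08  ]
scene [260 106  26   8  61] [272.4 110.9] [ 0.5279 -0.3295  0.08  ]
scene [251 113  10   6  15] [255.5 115.3] [ 0.5728 -0.3371  0.08  ]
scene [319 136   6   3  14] [321.5 137. ] [ 0.4847 -0.1634  0.08  ]
scene [334 157   6   4  19] [336.4 158.4] [ 0.5007 -0.0754  0.08  ]
scene [350 181   6   4  22] [352.5 182.4] [0.5179 0.0126 0.08  ]
scene [368 207   7   5  26] [370.7 208.9] [0.5344 0.1006 0.08  ]
side [299 185   8   4  23] [302.4 186.6] [0.532  0.0991 0.08  ]
side [303 206   9   5  31] [307. 208.] [0.5151 0.0103 0.08  ]
side [309 231   9   6  42] [312.8 233.7] [ 0.4987 -0.0788  0.08  ]
side [315 262  10   7  56] [319.6 265.1] [ 0.4819 -0.1672  0.08  ]
side [ 360  324   74   76 3377] [390.7 361.7] [ 0.5085 -0.3757  0.08  ]
```

The pictures show four dots. The scene pixels are about (371,209), (352,182), (336,158) and (321,137), and the side view agrees to within about 4 mm. The row is yawed about -10.7°. The glue stands at the +y end, the jar on the ledge and the mug at the -y end. I'll move above dot 1 with the fingers closed.

{"name": "jog_arm", "arguments": {
  "claw": [0,0,0,0,0,0,0,0,0,0],
  "xyz": [
    [0.323,-0.542,-0.04],
    [0.323,-0.542,-0.04],
    [0.323,-0.542,-0.04],
    [0.323,-0.542,-0.04],
    [0.323,-0.542,-0.04],
    [0.323,-0.542,-0.04],
    [0.323,-0.542,-0.04],
    [0.323,-0.542,-0.04],
    [0.323,-0.542,-0.04],
    [0.323,-0.542,-0.04]
  ],
  "twist": [
    [0,0,7.3],
    [0,0,7.3],
    [0,0,7.3],
    [0,0,7.3],
    [0,0,7.3],
    [0,0,7.3],
    [0,0,7.3],
    [0,0,7.3],
    [0,0,7.3],
    [0,0,7.3]
  ]
}}

```text
clock: 1.75
ee_pos: [0.5297, 0.1038, 0.1793]
orientation: [0.296, 3.127, 0.0]
force: [-0.9, 0.5, 0.1]
grip_width: 0.0012
```

{"name": "jog_arm", "arguments": {
  "claw": [0,0,0,0],
  "xyz": [
    [0,0,-0.04],
    [0,0,-0.08],
    [0,0,-0.085],
    [0,0,-0.085]
  ],
  "twist": [
    [0,0,0],
    [0,0,0],
    [0,0,0],
    [0,0,0]
  ]
}}

```text
clock: 2.25
ee_pos: [0.5293, 0.106, 0.0953]
orientation: [0.295, 3.127, 0.0]
force: [0.4, 0.2, 0.6]
grip_width: 0.0004
```

```bash
python3 - <<'E'
from h import *
s=ctrl.state(); print(s['clock'],np.round(s['ee_pos'],4),s['orientation'],s['force'],s['grip_width'])
o=[snap(n,n+'2.png')for n in('scene','side')]
for n in('scene','side'): print(proj(n,s['ee_pos']))
a=o[0][110:270,220:420];b=o[1][120:300,240:440]
cv2.imwrite('pics/z2.png',np.hstack([cv2.resize(a,(400,320)),cv2.resize(b[:160],(400,320))])[:,:,::-1])
E
```

```text
2.25 [0.5293 0.106  0.0953] [2.94962402e-01 3.12689238e+00 3.01791159e-04] [0.39374074 0.22727899 0.55933084] 0.00041199745169477457
[np.float64(374.5556348544711), np.float64(204.09850781266007)]
[np.float64(300.30561830960835), np.float64(179.51545490675164)]
```

View pics/z2.png

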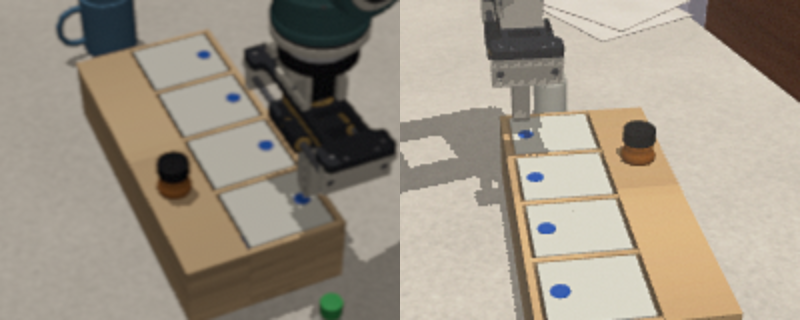

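The fingertips hover just above dot 1. Next I'll centre them and press slowly.

{"name": "jog_arm", "arguments": {
  "claw": [0,0,0,0,0,0,0,0],
  "xyz": [
    [0.004,-0.006,-0.005],
    [0.004,-0.006,-0.01],
    [0.004,-0.006,-0.012],
    [0.004,-0.006,-0.014],
    [0.004,-0.006,-0.015],
    [0.004,-0.006,-0.016],
    [0.004,-0.006,-0.017],
    [0.004,-0.006,-0.017]
  ],
  "twist": [
    [0,0,0],
    [0,0,0],
    [0,0,0],
    [0,0,0],
    [0,0,0],
    [0,0,0],
    [0,0,0],
    [0,0,0]
  ]
}}

```text
clock: 3.35
ee_pos: [0.5329, 0.0998, 0.077]
orientation: [-0.295, -3.128, -0.0]
force: [-2.4, 0.4, 1.6]
grip_width: 0.0007
```

{"name": "jog_arm", "arguments": {
  "claw": [0,0,0,0],
  "xyz": [
    [0,0,-0.001],
    [0,0,-0.002],
    [0,0,-0.002],
    [0,0,-0.002]
  ],
  "twist": [
    [0,0,0],
    [0,0,0],
    [0,0,0],
    [0,0,0]
  ]
}}

```text
clock: 3.85
ee_pos: [0.533, 0.0998, 0.075]
orientation: [0.295, 3.128, -0.0]
force: [-1.2, 0.2, 1.9]
grip_width: 0.0003
```

{"name": "jog_arm", "arguments": {
  "claw": [0,0,0,0],
  "xyz": [
    [0,0,-0.001],
    [0,0,-0.002],
    [0,0,-0.003],
    [0,0,-0.003]
  ],
  "twist": [
    [0,0,0],
    [0,0,0],
    [0,0,0],
    [0,0,0]
  ]
}}

```text
clock: 4.35
ee_pos: [0.5331, 0.0998, 0.0721]
orientation: [0.296, 3.127, -0.0]
force: [-0.5, -0.0, 1.9]
grip_width: 0.0002
```

```bash
python3 - <<'E'
from h import *
s=ctrl.state(); print(s['force'])
o=[snap(n,n+'3.png')for n in('scene','side')]
a=o[0][110:270,220:420];b=o[1][120:300,240:440]
cv2.imwrite('pics/z3.png',np.hstack([cv2.resize(a,(400,320)),cv2.resize(b[:160],(400,320))])[:,:,::-1])
E
```

```text
[-0.53032646 -0.03749088  1.94362371]
```

View pics/z3.png

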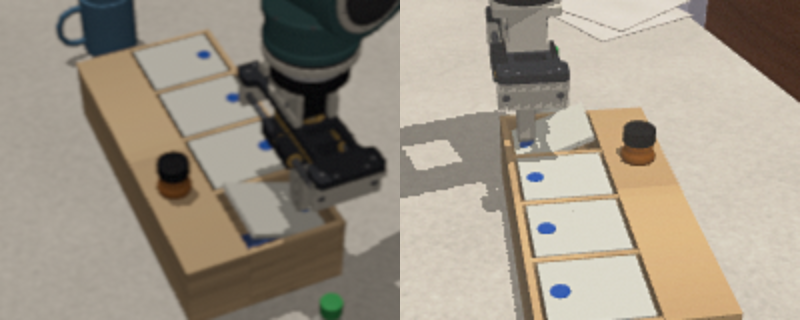

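Cover 1 is the one that rocks: its back half is clearly raised at only about 2 N. I'll keep pushing down.

{"name": "jog_arm", "arguments": {
  "claw": [0,0,0,0,0,0,0],
  "xyz": [
    [0,0,-0.003],
    [0,0,-0.006],
    [0,0,-0.009],
    [0,0,-0.012],
    [0,0,-0.014],
    [0,0,-0.015],
    [0,0,-0.015]
  ],
  "twist": [
    [0,0,0],
    [0,0,0],
    [0,0,0],
    [0,0,0],
    [0,0,0],
    [0,0,0],
    [0,0,0]
  ]
}}

```text
clock: 5.32
ee_pos: [0.5328, 0.0998, 0.0569]
orientation: [-0.295, -3.127, 0.0]
force: [0.3, 0.0, 1.6]
grip_width: 0.0002
```

{"name": "jog_arm", "arguments": {
  "claw": [0,0,0,0,0],
  "xyz": [
    [0,0,-0.001],
    [0,0,-0.002],
    [0,0,-0.003],
    [0,0,-0.003],
    [0,0,-0.003]
  ],
  "twist": [
    [0,0,0],
    [0,0,0],
    [0,0,0],
    [0,0,0],
    [0,0,0]
  ]
}}

```text
clock: 5.95
ee_pos: [0.5332, 0.0998, 0.0548]
orientation: [0.295, 3.127, 0.0]
force: [-2.5, 0.1, 9.2]
grip_width: 0.0005
```

{"name": "jog_arm", "arguments": {
  "claw": [0,0,0,0],
  "xyz": [
    [0,0,-0.001],
    [0,0,-0.001],
    [0,0,-0.001],
    [0,0,-0.001]
  ],
  "twist": [
    [0,0,0],
    [0,0,0],
    [0,0,0],
    [0,0,0]
  ]
}}

```text
clock: 6.45
ee_pos: [0.5335, 0.0998, 0.0545]
orientation: [0.295, 3.126, 0.0]
force: [-4.7, -1.6, 15.5]
grip_width: 0.0004
```

{"name": "jog_arm", "arguments": {
  "claw": [0,0,0,0,0,0,0,0,0,0],
  "xyz": [
    [0,0,0.008],
    [0,0,0.02],
    [0,0,0.05],
    [0,0,0.1],
    [0,0,0.15],
    [-0.03,0.03,0.17],
    [-0.07,0.07,0.17],
    [-0.11,0.11,0.17],
    [-0.15,0.15,0.17],
    [-0.15,0.15,0.17]
  ],
  "twist": [
    [0,0,0],
    [0,0,0],
    [0,0,0],
    [0,0,0],
    [0,0,0],
    [0,0,0],
    [0,0,0],
    [0,0,0],
    [0,0,0],
    [0,0,0]
  ]
}}

```text
clock: 7.7
ee_pos: [0.3809, 0.2518, 0.2239]
orientation: [0.289, 3.128, 0.002]
force: [-0.2, -1.1, 0.5]
grip_width: 0.0004
```

```bash
python3 - <<'E'
from h import *
s=ctrl.state(); print(s['clock'],s['ee_pos'],s['force'])
o=[snap(n,n+'4.png')for n in('scene','side')]
a=o[0][110:270,220:420];b=o[1][140:300,240:440]
cv2.imwrite('pics/z4.png',np.hstack([cv2.resize(a,(400,320)),cv2.resize(b,(400,320))])[:,:,::-1])
# predict back edge corners of cover 1 for several tilts
d=np.array([.533,.0998]);ex=np.array([.983,-.186]);ey=np.array([.186,.983])
p=d+.03*ex
big=[]
ov=[cv2.resize(o[0][160:240,300:400],(400,320),interpolation=2),cv2.resize(o[1][150:230,270:370],(400,320),interpolation=2)]
for th,col in((.7,(255,0,0)),(.9,(0,200,0))):
  for n,off,im in(('scene',(300,160),ov[0]),('side',(270,150),ov[1])):
    pts=[]
    for u,v in((.045,.04),(.045,-.04),(-.045,-.04),(-.045,.04)):
      x=u*np.cos(th)-.003*np.sin(th); z=.077+u*np.sin(th)+.003*np.cos(th)
      q=proj(n,np.r_[p+x*ex+v*ey,z]); pts.append([(q[0]-off[0])*4,(q[1]-off[1])*4])
    cv2.polylines(im,[np.int32(pts)],True,col,1)
cv2.imwrite('pics/ov4.png',np.hstack(ov)[:,:,::-1])
E
```

```text
7.7 [0.38090383 0.2517664  0.22393805] [-0.22094807 -1.10361007  0.45623688]
```

View pics/z4.png

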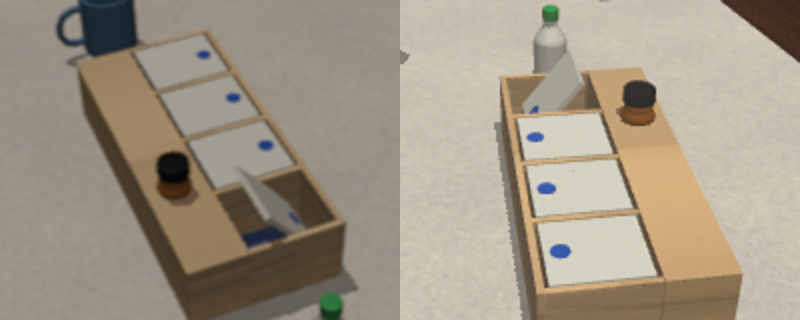

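View pics/ov4.png

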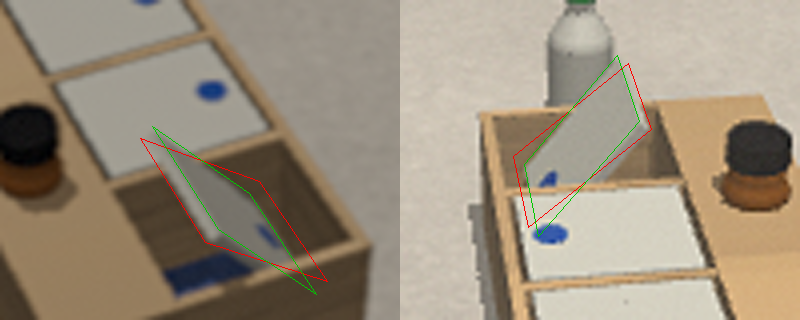

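The cover matches the 0.9 rad outline (green) in both views. The bystanders stand where they were and the hand is clear, so I'll hand in.

```bash
python3 -c "
from station import ctrl
print(ctrl.sign_off())"
```

```text
the job is handed in; nothing more can be done
None
```

Cover 1 was the one that rocked: it was the first I pressed and it tilted at about 2 N, so I never touched covers 2 to 4. I pushed its dotted edge straight down with closed fingertips. At a TCP height of 54.5 mm it stopped giving and the force rose to 15.5 N, which I took as the end stop. I then raised the hand and moved it clear.

- **Opening:** after the hand was away, the cover still lay on the outline I computed for 0.9 rad in both camera views. This is a visual match; there was no direct reading of the tilt.
- **Bystanders:** the bottle, jar and mug looked unmoved where the pictures show them. The last close-up pictures cut off part of the mug, but the hand never went near it.
- **Time and failures:** the job took about 8 s of the 51 s allowed. No check failed, and the only disagreement was that the network's dot points were really cover centres, so I located the dots by colour instead.

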